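Clamp the needle plate in the service fixture

TASK

The sewing-machine needle plate lies in its nest on the service fixture, ready to be clamped. With a finger against its side, swing the blue strap over the plate until it rests against its stop, then push the red cam lever all the way down so that the rubber foot presses on the plate. Leave the plate in its nest, lift nothing, and do not disturb the oil bottle, the screwdriver or the bobbin tray.

Things in the scene. Friction and masses are not known exactly. Their poses are not given: they have to be found in the camera images.
- fixture: Fixed aluminium base plate 15 mm thick, own x -110..+90 mm, y -60..+60 mm; origin on the table surface, z up. The strap's upright stud stands at own x = +55 mm, y = 0; the black nest (65 x 94 mm, rim 28 mm above the table) is centred at x = -45 mm, y = 0. The strap's stop is a steel pin (10 mm thick, top 58 mm above the table) at x = -4, y = -18.5 mm.
- strap (a joint): Swing of the blue strap about the stud, rad. 0 = home: against the stop pin, pointing from the stud over the plate along the fixture's own -x. Grows to 1.9 as it opens towards the fixture's +y (at value a it points along (-cos a, sin a) in the fixture's x, y). Starts between 1.0 and 1.6. About 0.25 N m of friction; stays where it is left.
- strap_pivot (a point): Point on the stud axis at the strap's mid height, 50 mm above the table. Its x axis points from the free end of the strap to the stud (the strap runs along its -x); z up.
- strap_end (a point): Centre of the strap's free end, 140 mm from the stud axis, at mid height (50 mm above the table). The strap is a straight blue bar 26 mm wide with vertical sides from 42 to 58 mm above the table; its underside carries the rubber foot (18 mm across) 100 mm from the stud axis.
- lever (a joint): Cam lever, rad. 0 = upright; grows to 1.5 (stop, nearly level) as it is pushed down. It folds away from the strap: at value b it points sin b outwards (opposite to the strap's direction) and cos b upwards. Starts between 0 and 0.4. About 0.3 N m of friction; stays where it is left. Drives the foot 4.5 mm down, onto the plate when the strap is home.
- lever_hinge (a point): Level hinge axis of the cam lever, on top of the strap on the stud axis, 74 mm above the table. The lever rides on the strap and turns with it. Steel fork cheeks 26 mm across reach 6 mm above this point.
- lever_tip (a point): Centre of the outer end of the lever, 95 mm from its hinge. The outer 55 mm is a red plastic grip 20 mm wide and 12 mm thick (6 mm from the lever's centre line to the face that looks to the strap, which is the face to push); the inner part is a steel bar 12 mm wide and 8 mm thick.
- plate: Loose steel needle plate with black slots, 50 x 80 x 6 mm, 180 g, lying flat in the nest; origin at the centre of its underside, 25 mm above the table, top at 31 mm. The strap clears it by 11 mm.
- foot: Rubber pressure foot under the strap, 18 mm across; origin at the centre of its lower face, 34.5 mm above the table with the lever up.
- oil_can: Bystander: loose white and grey oil bottle with a red cap, 52 mm across, about 120 mm tall; origin under its centre, on the fixture's -y side.
- screwdriver: Bystander: loose orange screwdriver lying flat, 170 mm long, below 35 mm high; on the fixture's +y side.
- bobbin_tray: Bystander: loose blue divided tray 90 x 70 x 25 mm, on the fixture's -y side; origin under its centre.
There are look-alikes about, which are no part of the job. There is more than one size of the plate; the one meant has the size given above. Of the things that look like the fixture, the larger one is meant.

How it is judged:
By the outcome, as a careful person would: the job done as asked, in the order asked, and still so for the second after the job is handed in, with the robot touching nothing.
It also fails if it takes over 56 s, if anything falls off the work surface, if the arm or the gripper's body presses on something with over 40 N, if the wrist force passes 120 N, or if a joint passes its speed limit or range.

ROBOT

A 7-joint arm with a two-finger parallel gripper is mounted at the origin on the work surface. World frame = base frame: x ahead of the robot, y to its left, z up, the work surface at z = 0. Lengths are in mm, angles in rad, forces in N, time in s.
With the tool pointing down it reaches from about 400 to 900 mm from the base axis. Payload 5.6 kg.
Tool frame: the origin (TCP) lies midway between the tips of the shut fingers; the grasp point (between the pads) lies 19 mm behind it; x points along the fingers, y is the direction in which the jaws open and shut, and the axes are right-handed (so a half turn about x gives the same grasp; the last joint's range is limited). The gripper opens to 92 mm and grips with 3 to 60 N. Pads are 20 mm wide; open, the fingers measure 128 mm over their backs; the gripper's body (75 mm by 189 mm) begins 69 mm behind the grasp point.
Start: joints at [-1.351, 0.468, -0.012, 1.603, 0.006, 1.071, -0.056], TCP at [168.902, 627.679, 214.592] pointing down, gripper open.
Joint ranges: [-2.53, 2.53], [-0.31, 2.02], [-1.57, 1.55], [0.28, 2.44], [-1.29, 4.43], [0.15, 1.84], [-2.92, 2.92]. Speed limits (rad/s): [2.57, 2.57, 3.14, 3.14, 3.14, 3.14, 3.14].

INTERFACE

Orientations are given as a rotation vector (axis times angle).
In Python, from cell import robot, grip, kin, viewer gives the robot as it stands. Calls block until the motion is done:
- robot.movep(position, orientation): joint-space move of the TCP to a pose.
- robot.servo_line(position, feed=150, rotation=None): straight line of the TCP; rotation=None keeps the orientation; feed is the mean speed in mm/s.
- robot.goto_joints(angles): joint-space move.
- grip(opening, newtons=None): opening from 0.0 (shut) to 1.0 (fully open); newtons is the grip in N (None keeps the last); returns when the fingers have stopped.
- robot.hold(seconds).
- kin.ik(position, orientation): joint angles nearest the present ones, or None.
- robot.observe(): the state.
- viewer.read_camera(name): name is "scene" or "top" or "wrist"; returns the picture (400x640x3 uint8, red, green, blue); there is no depth.
- viewer.camera_info(name): a dict with "camera_matrix" (3x3 intrinsics, pixels), "R" (3x3) and "t" (3): a world point X has camera coordinates R X + t. Camera axes: x right, y down, z forward; pixel columns grow to the right and rows downward; lengths in mm; the calibration is good to about 2 mm. The wrist camera is an equidistant fisheye: a pixel r from the principal point sees the ray r / f radians off the axis. A picture is of the moment at which its call begins: read the wrist's pose just before it. camera_info takes no time and is no camera call; for the wrist camera it gives the pose at the moment of the call.
A pose or a line that the arm cannot do raises robot.IKError and nothing moves.
- robot.job_done(): hands the job in, once; it reports no verdict.
Trained networks look in the newest picture that a camera, given by its name, has taken for a name from the list of things; names that differ only in an ending like _2 or _b are one class to them, and where a whole thing is asked for, a point or a joint stands for the part that bears it (a point fixed in the world has none). Each returns a list of dicts, best first, with "confidence" (0 to 1); they miss things now and then, are a little off and sometimes report something else, mostly with a low value. They report only what shows in the picture. A call takes as long as a camera call. They do not tell look-alikes from the thing itself.
- viewer.silhouettes(name, camera): "mask" (400x640 bool, what is visible of it).
- viewer.pinpoint(name, camera): "at" ([x, y, z] in mm, in the coordinates of the camera as it stood for that picture, good to about 4 mm: a listed point, or the origin of a listed thing).
The state is a dict: "t": time; "joints": joint angles; "joint_velocities": joint speeds; "joint_torque": joint torques, N m; "tcp_pos": TCP position; "tcp_rot": TCP orientation; "contact_force": force on the tool from outside, world axes, zero at the start; "wrist_torque": the same for the moment, N m; "grip_width": opening from 0.0 (shut) to 1.0 (fully open).
Only numpy, scipy, OpenCV 4.12 (cv2) and the standard library are available. Lean on these libraries where they do the work, as an engineer would, in place of code of your own. Each camera call takes 0.05 s, during which the arm holds its last target.

## Working session

There is one attempt and no reset: what is moved stays moved. The work goes in short steps, each a Python script; the robot and the scene stay as the last script left them, time stands still between calls to the robot, and variables do not carry over. Pictures are saved under pics/ and viewed, and the job is handed in when it is done.

```bash
ls; mkdir -p pics; python3 - <<'E'
from cell import robot, viewer
import cv2
for n in ["scene","top"]:
    im=viewer.read_camera(n); cv2.imwrite(f"pics/{n}0.png",im[:,:,::-1])
    for th in ["fixture","strap_pivot","strap_end","lever_hinge","lever_tip","plate","foot","oil_can","screwdriver","bobbin_tray"]:
        ci=viewer.camera_info(n)
        import numpy as np
        R=np.array(ci["R"]);t=np.array(ci["t"]);K=np.array(ci["camera_matrix"])
        for d in viewer.pinpoint(th,n):
            a=np.array(d["at"]); w=R.T@(a-t); p=K@a
            print(n,th,round(d["confidence"],2),w.round(0),(p[:2]/p[2]).round(0))
print(robot.observe()["t"],robot.observe()["tcp_rot"])
E
```

```text
pics
scene fixture 0.88 [732. -88.  -1.] [207. 252.]
scene strap_pivot 0.91 [ 764. -105.   31.] [186. 244.]
scene strap_pivot 0.85 [ 552. -146.   50.] [258. 184.]
scene strap_pivot 0.63 [559.  -5.  52.] [293. 217.]
scene strap_end 0.87 [559.  -8.  51.] [292. 216.]
scene strap_end 0.72 [681. -57.  34.] [233. 237.]
scene lever_hinge 0.69 [ 558. -150.   73.] [254. 177.]
scene lever_hinge 0.66 [ 767. -110.   52.] [182. 237.]
scene lever_tip 0.65 [ 555. -152.  171.] [249. 141.]
scene lever_tip 0.51 [ 768. -109.  116.] [173. 215.]
scene plate 0.75 [472. -96.  27.] [298. 188.]
scene plate 0.56 [345.  67.   6.] [381. 204.]
scene oil_can 0.7 [ 482. -306.   -2.] [248. 161.]
scene screwdriver 0.89 [519.  97.   1.] [338. 250.]
scene bobbin_tray 0.71 [ 349. -200.    2.] [309. 158.]
top fixture 0.71 [ 509. -118.    3.] [384. 219.]
top fixture 0.68 [735. -89.   1.] [370. 140.]
top strap_pivot 0.87 [ 557. -148.   52.] [398. 198.]
top strap_pivot 0.58 [ 765. -107.   33.] [378. 125.]
top strap_end 0.82 [556. -13.  52.] [346. 199.]
top strap_end 0.63 [683. -55.  34.] [360. 154.]
top lever_hinge 0.54 [ 767. -107.   52.] [379. 122.]
top lever_hinge 0.51 [ 559. -145.   74.] [399. 195.]
top lever_hinge 0.21 [ 479. -311.    1.] [456. 230.]
top lever_tip 0.46 [ 761. -105.  118.] [382. 114.]
top lever_tip 0.44 [ 559. -155.  167.] [411. 186.]
top plate 0.76 [346.  63.   1.] [317. 282.]
top plate 0.6 [466. -96.  28.] [378. 234.]
top plate 0.19 [ 350. -201.   -0.] [418. 279.]
top oil_can 0.91 [ 478. -310.    0.] [456. 230.]
top oil_can 0.34 [ 557. -146.   75.] [399. 196.]
top screwdriver 0.92 [519.  96.   0.] [305. 216.]
top bobbin_tray 0.84 [ 348. -198.    1.] [417. 280.]
1.1 [ 0.20634561  1.56087565 -0.20627365]
```

View pics/scene0.png

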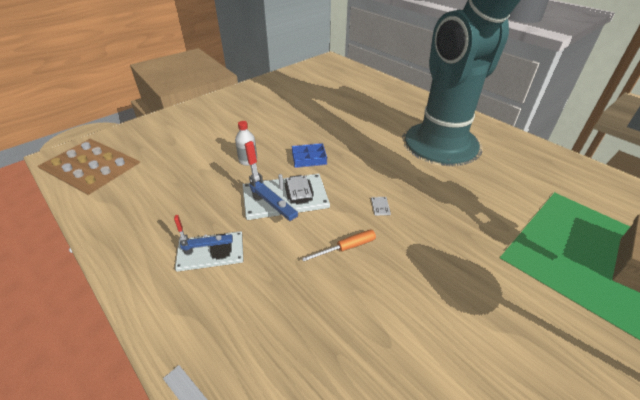

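View pics/top0.png

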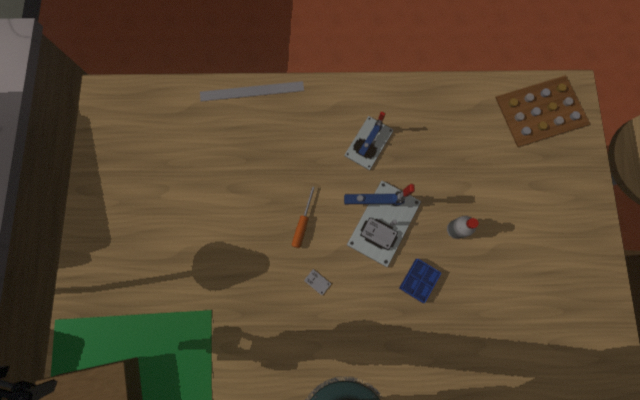

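```bash
python3 - <<'E'
import cv2
a=cv2.imread('pics/scene0.png')[120:300,140:400]; cv2.imwrite('pics/scene0c.png',cv2.resize(a,None,fx=3,fy=3,interpolation=cv2.INTER_CUBIC))
a=cv2.imread('pics/top0.png')[90:300,290:480]; cv2.imwrite('pics/top0c.png',cv2.resize(a,None,fx=2.8,fy=2.8,interpolation=cv2.INTER_CUBIC))
E
```

```text
(no output)
```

View pics/scene0c.png

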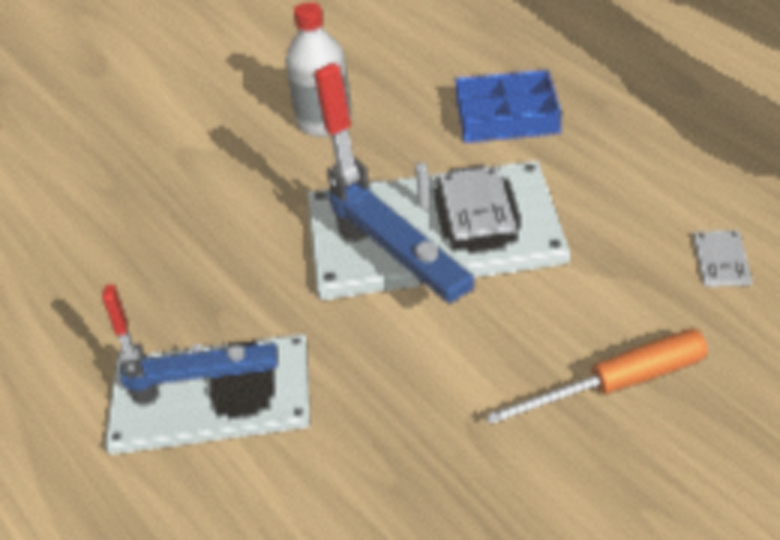

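View pics/top0c.png

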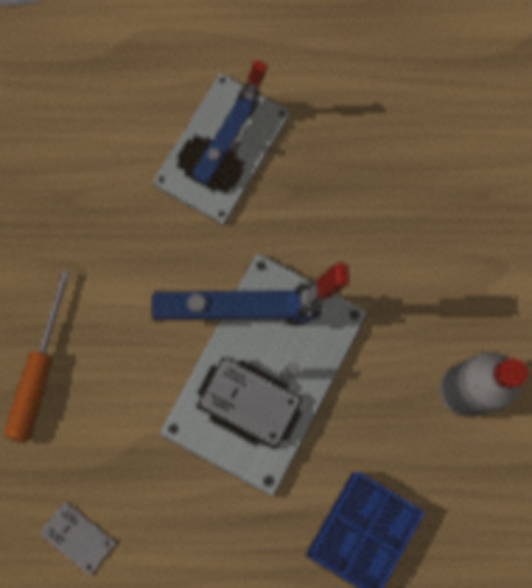

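Candidates for the fixture: the large one at top (384,219) / scene (285,195), and the small look-alike at top (370,140) / scene (208,250). Plates: one in the nest at top (379,233), plus a small loose one at top (317,282). I choose the large fixture: its pivot-to-plate distance is 101 mm against 100 mm given, and the strap stands at a≈1.04. I'll check this with the wrist camera.

```bash
cat > h.py <<'E'
from cell import robot, grip, kin, viewer
import numpy as np, cv2
from scipy.spatial.transform import Rotation as Ro
def down(jaw):  # jaw: world xy direction of tool y
    j=np.array([jaw[0],jaw[1],0.]);j/=np.linalg.norm(j)
    x=np.array([0,0,-1.]); return Ro.from_matrix(np.c_[x,j,np.cross(x,j)]).as_rotvec()
def pin(th,n):
    ci=viewer.camera_info(n); R=np.array(ci["R"]);t=np.array(ci["t"])
    return [(round(d["confidence"],2),(R.T@(np.array(d["at"])-t)).round(1)) for d in viewer.pinpoint(th,n)]
E
python3 - <<'E'
from h import *
print(Ro.from_rotvec(robot.observe()["tcp_rot"]).as_matrix().round(2))
ang=np.radians(-30.4)
fy=np.array([-np.sin(ang),np.cos(ang)])
rots=[down(fy*s) for s in(1,-1)]
for p in ([540,-60,330],[602,-27,46],[435,-50,46],[540,-135,140],[620,-185,86]):
    for r in rots: 
        q=kin.ik(p,r); print(p, None if q is None else np.round(q,2))
r=rots[0] if kin.ik([602,-27,46],rots[0]) is not None else rots[1]
grip(0.0)
robot.movep([500,-60,340],r)
im=viewer.read_camera("wrist"); cv2.imwrite("pics/w1.png",im[:,:,::-1])
for th in ["fixture","strap_pivot","strap_end","lever_hinge","lever_tip","plate","foot"]: print(th,pin(th,"wrist"))
o=robot.observe();print(o["t"],o["tcp_pos"],o["contact_force"],o["grip_width"])
E
```

```text
[[ 0.    0.26  0.97]
 [ 0.    0.97 -0.26]
 [-1.    0.    0.  ]]
[540, -60, 330] [-0.64  0.21  0.82  1.76 -0.16  1.24  1.26]
[540, -60, 330] [-0.99  0.41  1.38  1.78 -0.42  1.3  -1.61]
[602, -27, 46] [-0.31  0.63  0.4   1.85 -0.35  0.73  1.32]
[602, -27, 46] [-0.76  0.92  1.11  1.88 -0.99  1.02 -1.3 ]
[435, -50, 46] [-0.37  0.43  0.49  2.25 -0.39  0.54  1.45]
[435, -50, 46] [-0.83  0.68  1.11  2.27 -0.94  0.78 -1.15]
[540, -135, 140] [-0.41  0.49  0.77  1.94 -0.43  0.89  1.62]
[540, -135, 140] [-0.63  0.65  1.12  1.95 -0.7   1.   -1.28]
[620, -185, 86] [-0.2   0.68  0.62  1.73 -0.49  0.89  1.67]
[620, -185, 86] [-0.47  0.9   1.11  1.75 -0.91  1.1  -1.15]
fixture [(0.84, array([ 5.079e+02, -1.204e+02,  4.000e-01])), (0.65, array([ 7.369e+02, -9.070e+01,  7.000e-01]))]
strap_pivot [(0.89, array([ 555.1, -147.4,   50.1]))]
strap_end [(0.83, array([553.7,  -4.7,  51.7])), (0.62, array([681.8, -57.8,  35.6])), (0.15, array([ 5.087e+02, -1.182e+02, -2.000e-01]))]
lever_hinge [(0.77, array([ 554.6, -148.5,   72.8]))]
lever_tip [(0.88, array([ 557.7, -161.7,  171.1]))]
plate [(0.87, array([341.7,  62.9,  -0.9])), (0.84, array([470.7, -99.7,  28.8]))]
foot []
5.575 [500.01599542 -59.89362528 339.96361773] [-0.3717636   0.17635313 -0.54423973] 0.004723210906357537
```

View pics/w1.png

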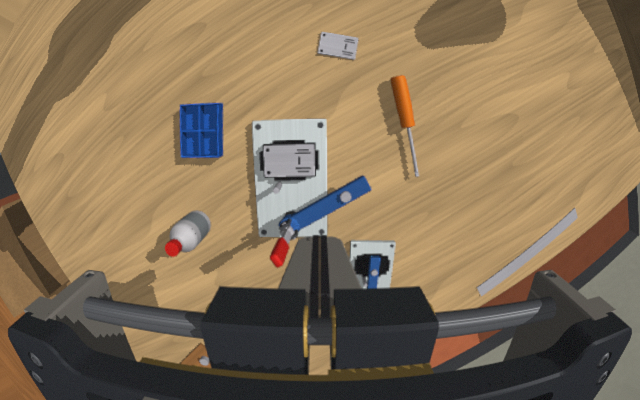

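The wrist picture shows the large fixture, with its plate at (290,160) and its strap from (288,222) to (365,185). The lever is at (280,250) and the small look-alike at (372,262). The three views agree to within a few mm. Next I swing the strap.

```bash
cat >> h.py <<'E'
P=np.array([555.5,-147.3]); th=np.radians(-30.1)
fx=np.array([np.cos(th),np.sin(th)]); fy=np.array([-np.sin(th),np.cos(th)])
s=lambda a:-np.cos(a)*fx+np.sin(a)*fy
tt=lambda a:np.sin(a)*fx+np.cos(a)*fy
E
cat > swing.py <<'E'
from h import *
r=118;z=44
pos=lambda a,d:np.r_[P+r*s(a)+d*tt(a),z]
a0=1.05
p=pos(a0,13+18+16)
robot.movep(p+[0,0,156],down(tt(a0)))
robot.servo_line(p,feed=150)
f0=np.array(robot.observe()["contact_force"]); print("f0",f0.round(1),robot.observe()["t"])
a=a0;d=31
def ft(a): return (np.array(robot.observe()["contact_force"])-f0)@np.r_[tt(a),0]
robot.servo_line(pos(a0,d),feed=60); print("c",ft(a0).round(1))
while a>-0.15:
    a-=0.1 if a>0.25 else 0.012
    robot.servo_line(pos(a,d),feed=90 if a>.25 else 40,rotation=down(tt(max(a,0))))
    f=ft(a); print(round(a,3),f.round(1),end="; ")
    if f>14: break
o=robot.observe();print("\n",o["t"],o["tcp_pos"].round(1) if hasattr(o["tcp_pos"],'round') else o["tcp_pos"],o["contact_force"])
E
python3 swing.py; python3 - <<'E'
from h import *
im=viewer.read_camera("top"); cv2.imwrite("pics/t2.png",cv2.resize(im[120:300,280:500,::-1],None,fx=3,fy=3))
im=viewer.read_camera("scene"); cv2.imwrite("pics/s2.png",cv2.resize(im[100:290,140:400,::-1],None,fx=3,fy=3))
print(pin("strap_end","top"),robot.observe()["t"])
E
```

```text
f0 [ 0.4  0.7 -0.5] 7.55
c -0.3
0.95 -0.9; 0.85 -0.3; 0.75 -0.1; 0.65 0.8; 0.55 -0.4; 0.45 -0.4; 0.35 -0.2; 0.25 -0.1; 0.15 -0.4; 0.138 0.3; 0.126 1.0; 0.114 0.3; 0.102 1.3; 0.09 -0.1; 0.078 0.3; 0.066 1.0; 0.054 0.0; 0.042 -0.4; 0.03 -0.0; 0.018 -0.0; 0.006 0.1; -0.006 0.8; -0.018 0.9; -0.03 1.4; -0.042 3.6; -0.054 6.9; -0.066 10.4; -0.078 13.8; -0.09 17.1; 
 15.6917 [465.7 -64.8  44.3] [12.29574501 14.0708916  -9.36251587]
[(0.66, array([684.1, -57.8,  36.4]))] 15.8417
```

View pics/t2.png

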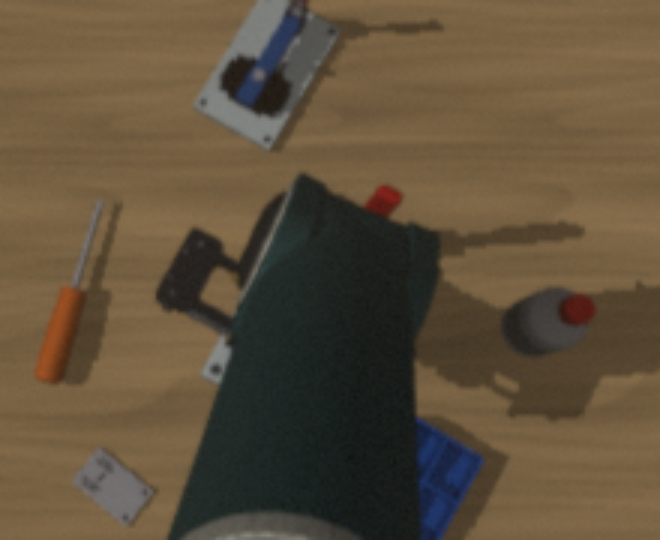

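View pics/s2.png

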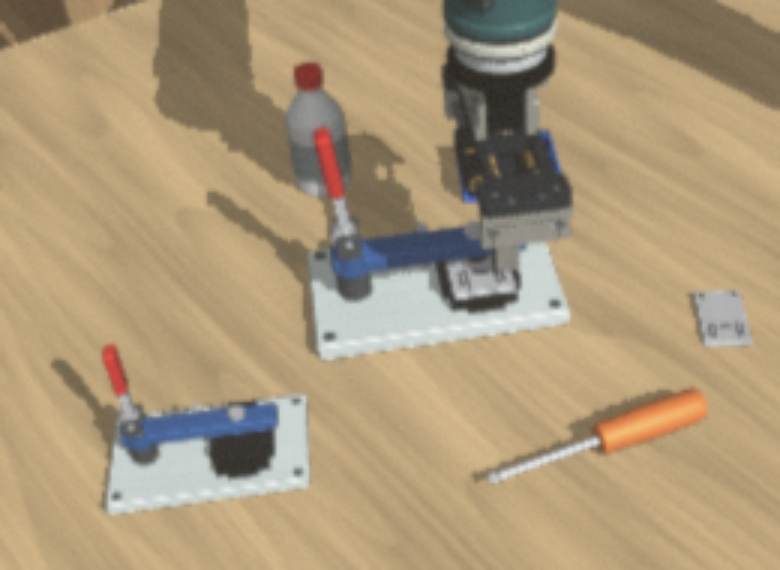

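The strap lies over the plate against the pin, scene crop (350,250) to (520,240), and the force rose steadily there. I back off and look.

```bash
python3 - <<'E'
from h import *
o=robot.observe(); p=np.array(o["tcp_pos"])
robot.servo_line(p+np.r_[25*fy,0],feed=120)
robot.servo_line(p+np.r_[25*fy,200],feed=220)
robot.movep(np.r_[P-30*fx,270],down(fy))
im=viewer.read_camera("wrist"); cv2.imwrite("pics/w3.png",im[:,:,::-1])
for k in ["strap_pivot","strap_end","lever_hinge","lever_tip","plate"]: print(k,pin(k,"wrist"))
im=viewer.read_camera("scene"); cv2.imwrite("pics/s3.png",cv2.resize(im[100:290,140:400,::-1],None,fx=3,fy=3))
for k in ["strap_end","lever_hinge","lever_tip","plate"]: print(k,pin(k,"scene"))
print("expect end",P-140*fx,robot.observe()["t"],robot.observe()["contact_force"])
E
```

```text
strap_pivot [(0.6, array([ 559.3, -145.9,   52.1]))]
strap_end [(0.91, array([681.8, -53.7,  38.4])), (0.86, array([435.5, -75.3,  51.3]))]
lever_hinge [(0.76, array([ 559.6, -142.7,   69.9]))]
lever_tip [(0.7, array([ 568.3, -152. ,  174.6]))]
plate [(0.78, array([469.5, -94.2,  33.5]))]
strap_end [(0.91, array([435.9, -77.3,  52.2])), (0.91, array([680.4, -57. ,  34.7]))]
lever_hinge [(0.69, array([ 558.2, -148.9,   75.6])), (0.54, array([ 768.6, -108.6,   49.4]))]
lever_tip [(0.72, array([ 764.7, -105.9,  116.3])), (0.7, array([ 559.5, -148.1,  170.4])), (0.22, array([438.7, -78.3,  51.1]))]
plate []
expect end [434.37880112 -77.0884968 ] 18.3583 [-0.3383599   0.23843669 -0.72437921]
```

View pics/w3.png

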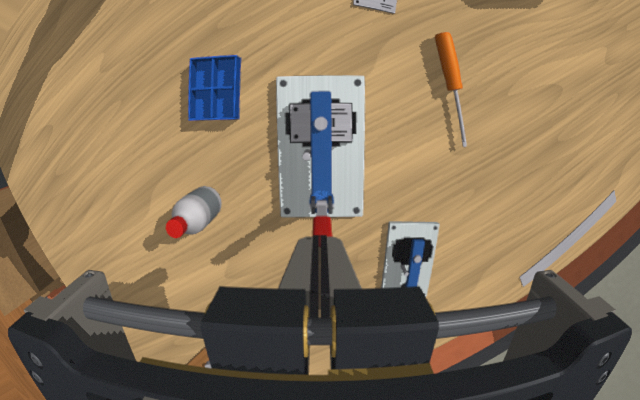

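View pics/s3.png

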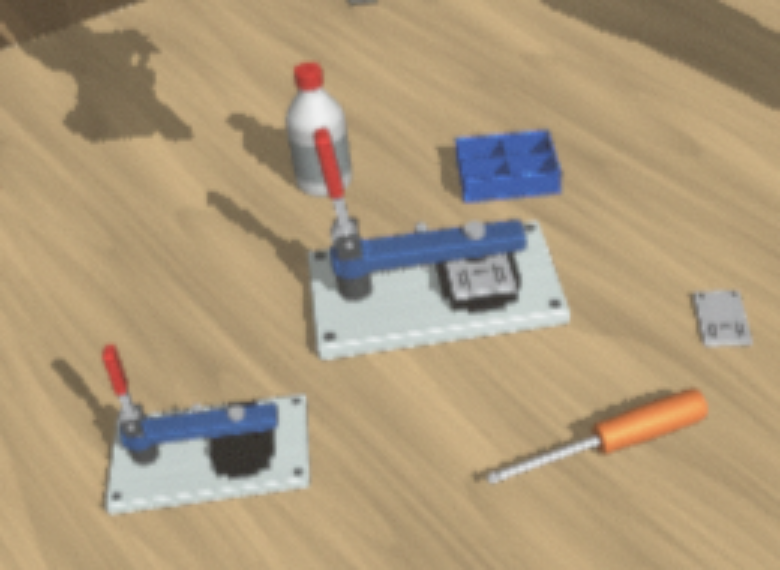

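The strap is home: its end was measured at (435.7,-76.3) against (434.4,-77.1) expected. The plate is in its nest, and the lever is nearly upright at wrist (322,225). Next I push the lever down.

```bash
cat > lever.py <<'E'
from h import *
r=75;h=10;H=74
def pos(b):
    u=np.array([np.sin(b),np.cos(b)]);n=np.array([-np.cos(b),np.sin(b)])
    c=r*u+6*n-[h,0]
    return np.r_[P+c[0]*fx,H+c[1]]
rot=down(fy)
p=pos(-0.3); robot.servo_line([p[0],p[1],270],feed=150)
robot.servo_line(p,feed=150)
f0=np.array(robot.observe()["contact_force"]); print(f0.round(1))
b=-0.3
while b<1.60:
    b+=0.08 if b<1.2 else 0.025
    robot.servo_line(pos(b),feed=60 if b<1.2 else 30)
    f=np.array(robot.observe()["contact_force"])-f0
    print(round(b,3),"out %.1f side %.1f up %.1f"%(f[:2]@fx,f[:2]@fy,f[2]))
    if np.linalg.norm(f)>(40 if b>1.4 else 30): break
o=robot.observe();print(o["t"],o["tcp_pos"],pos(1.5))
im=viewer.read_camera("scene"); cv2.imwrite("pics/s4.png",cv2.resize(im[100:290,140:400,::-1],None,fx=3,fy=3))
E
python3 lever.py
```

```text
[ 0.3 -0.3 -0. ]
-0.22 out -0.3 side 0.2 up 0.5
-0.14 out -0.5 side 0.0 up 0.3
-0.06 out -1.0 side -0.5 up 0.1
0.02 out -0.3 side 0.4 up -0.4
0.1 out -0.6 side -0.2 up 0.2
0.18 out -3.2 side 1.1 up 0.3
0.26 out -1.8 side 0.4 up -0.1
0.34 out -3.0 side 0.5 up -0.3
0.42 out -2.0 side 0.9 up 0.1
0.5 out -2.8 side 0.8 up 0.6
0.58 out -1.1 side 2.0 up -0.5
0.66 out -2.0 side 1.2 up 0.2
0.74 out -1.4 side 1.4 up 0.9
0.82 out -1.5 side 1.7 up 1.0
0.9 out -1.0 side 1.1 up 0.8
0.98 out -0.9 side 1.6 up 1.2
1.06 out 0.2 side 0.3 up 1.1
1.14 out -0.6 side 0.1 up 1.3
1.22 out 0.2 side 0.0 up 0.6
1.245 out -1.4 side -0.2 up 1.4
1.27 out -0.9 side -0.4 up 2.1
1.295 out -1.1 side -0.4 up 2.7
1.32 out -0.5 side -1.2 up 2.6
1.345 out -0.5 side -1.1 up 2.6
1.37 out 0.4 side 0.3 up 3.5
1.395 out -0.2 side -1.0 up 2.5
1.42 out 0.4 side -1.7 up 3.6
1.445 out 0.6 side -1.6 up 3.0
1.47 out 0.3 side -1.0 up 2.3
1.495 out 0.4 side -0.5 up 3.7
1.52 out -2.4 side -1.5 up 14.1
1.545 out -7.4 side -2.7 up 22.5
1.57 out -12.0 side -1.9 up 33.5
1.595 out -16.5 side -4.6 up 44.5
28.2 [ 611.75694945 -179.88585505   84.11381833] [ 611.2051108  -179.59112328   85.29026004]
```

View pics/s4.png

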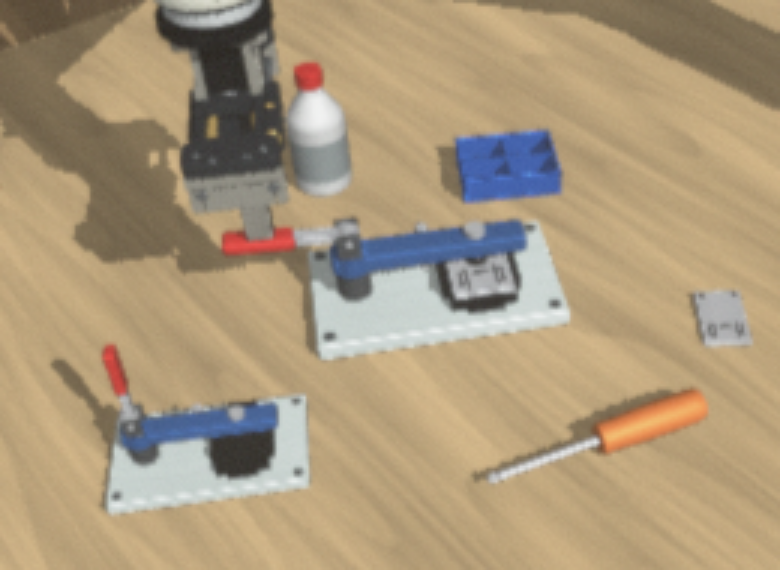

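The lever met a hard stop at 1.5 rad and shows level at scene crop (225–330, 240). I retreat and check.

```bash
python3 - <<'E'
from h import *
p=np.array(robot.observe()["tcp_pos"])
robot.servo_line(p+[0,0,10],feed=40)
robot.servo_line(p+[0,0,170],feed=200)
robot.movep(np.r_[P-30*fx,300],down(fy))
im=viewer.read_camera("wrist"); cv2.imwrite("pics/w5.png",im[:,:,::-1])
for k in ["strap_pivot","strap_end","lever_hinge","lever_tip","plate"]: print(k,pin(k,"wrist"))
im=viewer.read_camera("scene"); cv2.imwrite("pics/s5.png",cv2.resize(im[100:290,140:400,::-1],None,fx=3,fy=3))
for k in ["strap_end","lever_tip","plate","oil_can","screwdriver","bobbin_tray"]: print(k,pin(k,"scene"))
print("tip exp",P+94.8*fx,robot.observe()["t"])
E
```

```text
strap_pivot [(0.88, array([ 557.1, -146. ,   48.6])), (0.82, array([ 767.5, -106.4,   39.3])), (0.2, array([517.1,  96.6,   1. ]))]
strap_end [(0.66, array([433.6, -76.1,  51.4])), (0.59, array([683.9, -54.6,  35.7]))]
lever_hinge [(0.84, array([ 555.9, -149.1,   73.5]))]
lever_tip []
plate [(0.88, array([469.2, -99.9,  27.2])), (0.7, array([342.2,  63.6,   0.5]))]
strap_end [(0.92, array([436.2, -77.2,  51.7])), (0.61, array([682.5, -57.7,  34. ]))]
lever_tip [(0.77, array([ 635.2, -188. ,   84.5])), (0.41, array([ 763. , -106.6,  116. ]))]
plate [(0.65, array([470.4, -97.4,  24.8]))]
oil_can [(0.63, array([ 481.2, -305.4,   -0.8]))]
screwdriver [(0.56, array([520.5,  97.5,   1.3]))]
bobbin_tray [(0.64, array([437.5, -76.8,  53.5])), (0.56, array([ 3.483e+02, -2.003e+02,  3.000e-01]))]
tip exp [ 637.51635467 -194.84321788] 30.9
```

View pics/w5.png

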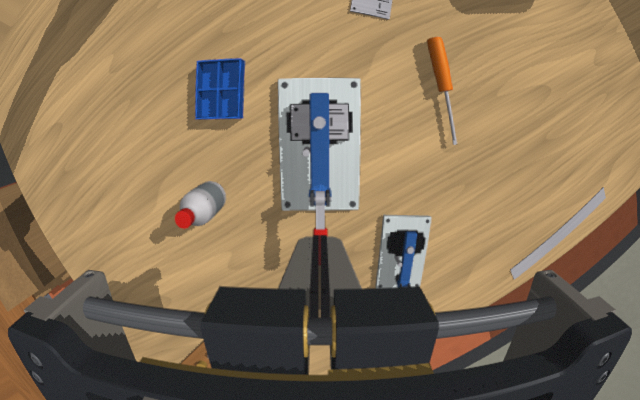

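View pics/s5.png

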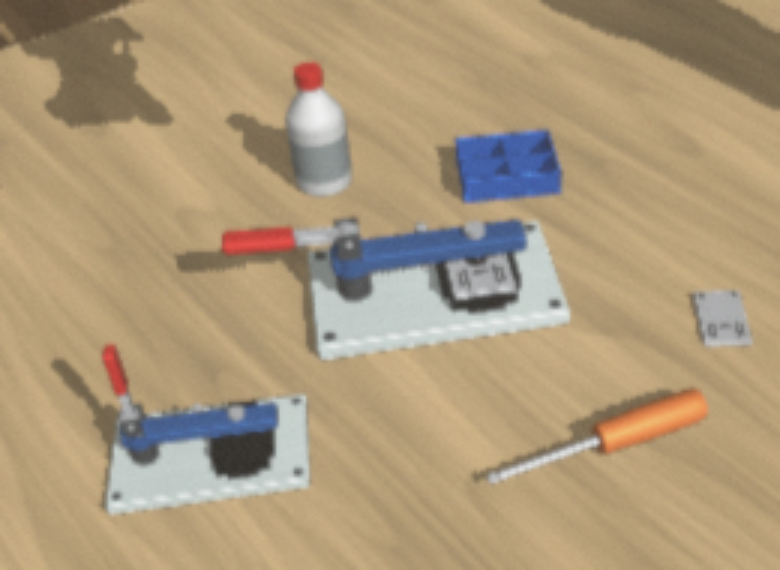

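The strap is home, the lever is level, the plate is in its nest and the bystanders have not moved. The robot touches nothing, so I hand it in.

```bash
python3 -c "
from cell import robot
robot.job_done(); print(robot.observe()['t'])"
```

```text
the job is handed in; nothing more can be done
the job is handed in; nothing more can be done
```

The plate is clamped and the job is handed in, at about 31 s of the 56 s allowed. With the fingers shut, I pushed the blue strap by its side until it met the stop pin, where the push force rose to 17 N. I then pushed the red lever down to its hard stop at about 1.5 rad, which took at most about 48 N.

Last checks, with the arm clear:
- **Strap:** its end measured within about 2 mm of the home position, (436,-77) and (434,-76) against (434,-77) expected.
- **Lever:** it looks level in the pictures, with the tip at 84.5 mm height against 81 mm expected. The tip position was about 7 mm off sideways in the scene view. The wrist view did not find the tip because the fingers hid it. I relied on the force rise and the picture instead.
- **Plate:** it is still in its nest, within about 2.5 mm of where it was measured at the start.
- **Bystanders:** the oil bottle, screwdriver and bobbin tray measured within about 3 mm of their first positions, within the measuring error. One tray detection landed on the strap end, which is a false hit.
- **Rubber foot:** I could not see it press on the plate. That it presses follows from the lever being at its stop and the strap being home.

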